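Clear the radio bench: packs to chargers, spares to the tray

ROBOT

A 6-joint arm with a two-finger parallel gripper is mounted at the origin on the work surface. World frame = base frame: x ahead of the robot, y to its left, z up, the work surface at z = 0. Lengths are in mm, angles in rad, forces in N, time in s.
With the tool pointing down it reaches from about 250 to 775 mm from the base axis. Payload 8.9 kg.
Tool frame: the origin (TCP) lies at the very end of the fingers, on their centre line; the grasp point (between the pads) lies 19 mm behind it; y points along the fingers, z is the direction in which the jaws open and shut, and the axes are right-handed (so a half turn about y gives the same grasp; the last joint's range is limited). The gripper opens to 85 mm and grips with 20 to 120 N. Pads are 22 mm wide; open, the fingers measure 114 mm over their backs; the gripper's body (76 mm by 85 mm) begins 54 mm behind the grasp point. The pads swing forward as they close: fully open they stand 13 mm farther back than shut.
Start: joints at [1.209, 0.291, -0.153, 1.127, 0, 1.431], TCP at [115.999, 512.023, 231.305] pointing down, gripper open.
Joint ranges: [-2.52, 2.52], [-0.91, 1.74], [-1.3, 1.37], [-1.96, 2.02], [-1.52, 1.47], [-3.14, 3.14]. Speed limits (rad/s): [2.22, 2.22, 2.79, 3.14, 3.14, 3.14].

INTERFACE

Orientations are given as a rotation vector (axis times angle).
In Python, from bench import r, viewer gives the robot as it stands.
- The arm moves only by the tool arm_command, never from a script. Its argument "plan" is a list of rows, each an object with "hand": the finger opening in mm, from 0 to 85.4; "travel": the shift along the world's x, y, z in mm, a list of three; "twist": the turn about the world's z in rad. A call has 1 to 8 rows; each row shifts and turns the commanded pose from where the row before left it; what a row does not reach is not made up. A row lasts 1/10 s, in which the tool goes at most 50 mm and 8.59 degrees, less where a joint would pass 70% of its speed; a pose out of reach is approached as far as the arm can. A call with a gripper value outside its range is refused whole. The fingers move at their own pace and stop on an object; "grip_force" is the grip in N (left out, the last holds). Time passes only in rows, so rows that do not move let the fingers close. It gives the time, the measured TCP pose, the force and the opening at its end, in the units of the state.
- r.get_state(): the state, without advancing time (a new reading comes with each control period).
- viewer.capture(name): name is "side" or "top" or "wrist"; returns a dict with "pixels" (420x560x3 uint8, red, green, blue), "z_map" (420x560 float32, mm along the optical axis (not along the pixel's ray), 0 where there is no reading), "mtx" (3x3 intrinsics, pixels), "origin" and "attitude" of the camera in the world; the wrist camera has in their place "T_tool_cam" (4x4, takes a point from camera to tool coordinates, whose origin is the TCP and whose axes are the tool frame's). Camera axes: x right, y up, looking along -z (the intrinsics and any distortion apply to the point x, -y, -z); pixel columns grow to the right and rows downward; lengths in mm; the calibration is good to about 2 mm. A picture is of the moment at which its call begins: read the wrist's pose just before it.
- r.job_done(): hands the job in, once; it reports no verdict.
The state is a dict: "t": time; "joint_positions": joint angles; "dq": joint speeds; "tau": joint torques, N m; "ee_pos": TCP position; "eef_rot": TCP orientation; "contact_force": force on the tool from outside, world axes, zero at the start; "moment": the same for the moment, N m; "width": opening from 0.0 (shut) to 1.0 (fully open).
Only numpy, scipy, OpenCV 4.12 (cv2) and the standard library are available. Lean on these libraries where they do the work, as an engineer would, in place of code of your own. Each camera call takes 0.05 s, during which the arm holds its last target.

TASK

Tidy the radio bench: lay the long battery pack in the long charger bay and the short pack in the short one, each flat on the bay's floor; put the fan flat in the larger compartment of the metal tray and stand both coax sockets upright on their flanges in the smaller compartment. Leave the mug and the handheld radio standing where they are.

Things in the scene. Friction and masses are not known exactly. Their poses are not given: they have to be found in the camera images.
- pack_long: Handheld-radio battery pack: black rectangular block with a grey inset and three small brass strips on top, 100 x 44 x 26 mm (x, y, z), about 110 to 210 g, lying flat, loose. The longer of the two packs. Origin: centre of the underside; x runs along the length, z up. Fits its bay either way round.
- pack_short: Handheld-radio battery pack: black rectangular block with a grey inset and three small brass strips on top, 70 x 44 x 26 mm (x, y, z), about 80 to 150 g, lying flat, loose. The shorter of the two packs. Origin: centre of the underside; x runs along the length, z up. Fits its bay either way round.
- socket_a: Steel panel-mount coax socket, loose, standing on its 28 x 28 x 4 mm square flange; from it a round 16 mm barrel stands straight up, total height 36 mm, about 50 g. One of two alike (they are interchangeable). Origin: centre of the underside of the flange, z up along the barrel, x and y along the flange edges.
- socket_b: Steel panel-mount coax socket, loose, standing on its 28 x 28 x 4 mm square flange; from it a round 16 mm barrel stands straight up, total height 36 mm, about 50 g. One of two alike (they are interchangeable). Origin: centre of the underside of the flange, z up along the barrel, x and y along the flange edges.
- fan: Square black cooling fan, 60 x 60 x 25 mm, about 80 g, lying flat, loose, with a round hub and blades inside the open frame. Origin: centre of the underside; x and y along the frame edges, z up. The 4 mm thick frame sides are solid over the full height and can be pinched across any two opposite sides.
- charger_long: Desk charger for the long pack: grey, fixed, 156 x 72 mm. Bay open at the top, inside 116 (x) x 60 mm (y), floor at z = 12 mm, 6 mm walls to z = 20 mm; mid-way along both long sides a 52 mm finger notch down to floor level. Origin: at bench level under the bay's centre; x along the bay, towards the 28 mm long, 20 mm high block with a small lamp at one end. The longer charger of the two.
- charger_short: Desk charger for the short pack: grey, fixed, 126 x 72 mm. Bay open at the top, inside 86 (x) x 60 mm (y), floor at z = 12 mm, 6 mm walls to z = 20 mm; mid-way along both long sides a 52 mm finger notch down to floor level. Origin: at bench level under the bay's centre; x along the bay, towards the 28 mm long, 20 mm high block with a small lamp at one end. The shorter charger of the two.
- tray: Low aluminium tray, fixed, outside 112 (x) x 180 mm (y), floor at z = 4 mm, 4 mm walls and one divider along x, all to z = 16 mm. Larger compartment (fan): inside 104 x 104 mm, centre x = 0, y = +34 mm. Smaller (sockets): inside 104 (x) x 64 mm (y), centre x = 0, y = -54 mm. Origin: at bench level under the tray's centre.
- mug: Bystander: white mug, rim radius 40 mm, 92 mm high, handle at its +y side, loose. Origin: centre of the underside. Leave alone.
- handheld: Bystander: black handheld radio standing upright, body 36 x 58 x 125 mm (x, y, z), stub aerial to 180 mm, loose. Origin: centre of the underside. Leave alone.

How it is judged (in metres and radians):
At the end, for the whole second after the job is handed in: At rest, flat or upright to 0.12 rad and undersides within 4 mm of the floor: each pack in its own size of charger bay, within 12 mm of centre and 0.35 rad of its axis; the fan in the tray's larger compartment (26 mm of centre); both sockets in the smaller (42 mm along x, 22 along y) (x of pack_long in the frame of charger_long between -0.012 and 0.012 m and y of pack_long in the frame of charger_long between -0.012 and 0.012 m and z of pack_long in the frame of charger_long between 0.008 and 0.016 m and angle between each of pack_long, pack_short, fan, socket_a, socket_b's own z axis and vertical below 0.12 rad and linear speed of each of pack_long, pack_short, fan, socket_a, socket_b below 0.02 m/s and angular speed of each of pack_long, pack_short, fan, socket_a, socket_b below 0.2 rad/s and x of pack_short in the frame of charger_short between -0.012 and 0.012 m and y of pack_short in the frame of charger_short between -0.012 and 0.012 m and z of pack_short in the frame of charger_short between 0.008 and 0.016 m and angle between the x axis of pack_long and the x axis of charger_long, either way round below 0.35 rad and angle between the x axis of pack_short and the x axis of charger_short, either way round below 0.35 rad and x of fan in the frame of tray between -0.026 and 0.026 m and y of fan in the frame of tray between 0.008 and 0.06 m and z of fan in the frame of tray between 0 and 0.008 m and x of socket_a in the frame of tray between -0.042 and 0.042 m and y of socket_a in the frame of tray between -0.076 and -0.032 m and z of socket_a in the frame of tray between 0 and 0.008 m and x of socket_b in the frame of tray between -0.042 and 0.042 m and y of socket_b in the frame of tray between -0.076 and -0.032 m and z of socket_b in the frame of tray between 0 and 0.008 m); the robot touches nothing.
It fails at once if the mug is knocked over or shifted by more than 20 mm (distance of mug from where it was at the start of the episode above 0.02 m or angle between mug's own z axis and vertical above 0.3 rad).
It fails at once if the handheld is knocked over or shifted by more than 20 mm (distance of handheld from where it was at the start of the episode above 0.02 m or angle between handheld's own z axis and vertical above 0.3 rad).
It also fails if it takes over 120 s, if anything falls off the work surface, if the arm or the gripper's body presses on something with over 40 N, if the wrist force passes 120 N, or if a joint passes its speed limit or range.

## Working session

There is one attempt and no reset: what is moved stays moved. The work goes in short steps, Python scripts to look and compute and a tool call to move; the robot and the scene stay as the last step left them, time stands still between calls to the robot, and variables do not carry over. Pictures are saved under pics/ and viewed, and the job is handed in when it is done.

Besides the shell and the picture viewer there is one more tool, called by a JSON object that holds its "fn" and its "kwargs", one argument or row to a line. arm_command: Moves the arm, as the interface text tells. Its arguments: {"type":"object","properties":{"plan":{"type":"array"},"grip_force":{"type":"number"}},"required":["plan"]}

```bash
mkdir -p pics; ls
cat > h.py <<'E'
import numpy as np, cv2
from bench import r, viewer
from scipy.spatial.transform import Rotation as R
def snap(name,fn):
    s=r.get_state(); c=viewer.capture(name)
    cv2.imwrite(fn,cv2.cvtColor(c["pixels"],cv2.COLOR_RGB2BGR)); 
    return s,c
E
python3 - <<'E'
from h import *
print(r.get_state())
for n in("top","side"):
    s,c=snap(n,f"pics/{n}0.png"); np.savez(f"{n}0.npz",**c)
    print(n,c["mtx"],c["origin"],c["attitude"],[k for k in c])
E
```

```text
pics
{'t': 0.0, 'joint_positions': array([ 1.20873998e+00,  2.91286071e-01, -1.54099049e-01,  1.12670981e+00,
        2.89435211e-05,  1.43150852e+00]), 'dq': array([-7.65387743e-05,  3.63755116e-04, -4.28153457e-04,  2.95877212e-04,
       -5.47838961e-04, -1.27829206e-03]), 'tau': array([ 6.05421264e-04, -5.37143934e+01,  3.31370115e+01,  1.60597352e-02,
       -2.15636696e-04,  1.32369473e-05]), 'ee_pos': array([115.81647626, 511.62771674, 230.73948049]), 'eef_rot': array([-1.56496294,  0.17520218, -0.17465112]), 'contact_force': array([0.40736589, 0.18471115, 0.03899436]), 'moment': array([ 0.00344472, -0.0195501 , -0.01487059]), 'width': 1.002952128626814}
top [[473.54861489   0.         274.45145461]
 [  0.         473.54861489 206.00862041]
 [  0.           0.           1.        ]] [ 478.79481092   11.99476636 1097.91183084] [ 0.04451502 -0.06900264 -1.55569108] ['pixels', 'z_map', 'mtx', 'origin', 'attitude']
side [[401.56007996   0.         278.60420444]
 [  0.         401.56007996 216.43179269]
 [  0.           0.           1.        ]] [ 213.89173129 -445.49931787  601.14356446] [ 0.76982784 -0.27277563 -0.62293253] ['pixels', 'z_map', 'mtx', 'origin', 'attitude']
```

View pics/top0.png

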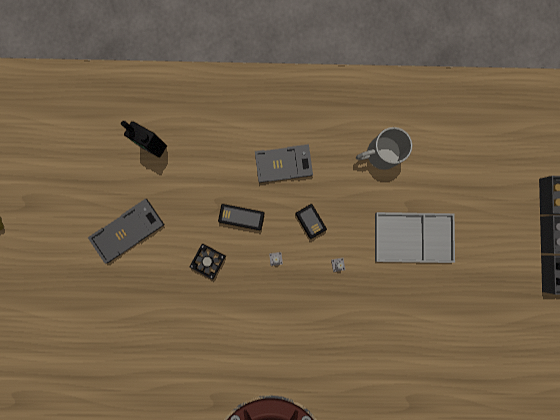

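View pics/side0.png

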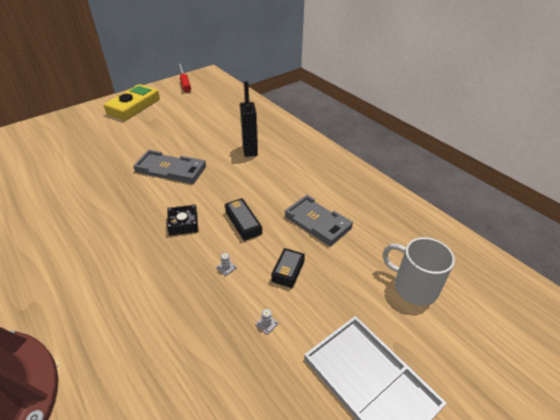

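The top view shows both chargers at about (125,230) and (284,163), the packs at (241,217) and (310,221), the fan at (208,261), the sockets at (276,259) and (338,265), and the tray at (415,238). I'll enlarge it and measure.

```bash
cat >> h.py <<'E'
def world(c,u,v,z=None,origin=None,rot=None):
    """pixel -> world, by depth or (z given) on plane z"""
    K=c["mtx"]; o=c["origin"] if origin is None else origin
    A=R.from_rotvec(c["attitude"]).as_matrix() if rot is None else rot
    u=np.atleast_1d(u).astype(float); v=np.atleast_1d(v).astype(float)
    d=np.stack([(u-K[0,2])/K[0,0],-(v-K[1,2])/K[1,1],-np.ones_like(u)],-1)@A.T
    if z is None: s=c["z_map"][v.round().astype(int),u.round().astype(int)]
    else: s=(z-o[2])/d[:,2]
    return o+d*s[:,None]
def proj(c,P):
    A=R.from_rotvec(c["attitude"]).as_matrix(); p=(np.atleast_2d(P)-c["origin"])@A
    return np.stack([c["mtx"][0,0]*p[:,0]/-p[:,2]+c["mtx"][0,2],c["mtx"][1,1]*-p[:,1]/-p[:,2]+c["mtx"][1,2]],-1)
E
python3 - <<'E'
from h import *
c=dict(np.load("top0.npz"))
print(proj(c,[[116,512,231],[0,0,0]]))
v,u=np.mgrid[0:420,0:560]
W=world(c,u.ravel(),v.ravel()).reshape(420,560,3); np.save("W.npy",W)
for n,p in dict(table=(250,320),cl=(120,236),cs=(278,165),pl=(240,217),ps=(310,221),fan=(208,262),sa=(276,259),sb=(338,265),tray=(400,235),tray2=(438,235)).items(): print(n,W[p[1],p[0]].round(1))
im=cv2.imread("pics/top0.png")
cv2.imwrite("pics/cA.png",cv2.resize(im[190:290,80:240],None,fx=5,fy=5,interpolation=cv2.INTER_CUBIC))
cv2.imwrite("pics/cB.png",cv2.resize(im[135:285,210:370],None,fx=5,fy=4,interpolation=cv2.INTER_CUBIC))
cv2.imwrite("pics/cC.png",cv2.resize(im[120:280,350:470],None,fx=3.7,fy=3.7,interpolation=cv2.INTER_CUBIC))
E
```

```text
[[-21.32693373 443.71508928]
 [268.9621988  454.7414318 ]]
table [297.1  47.6   1.7]
cl [484.  346.1  12.7]
cs [652.4 -11.3  15.3]
pl [530.6  73.5  24.9]
ps [523.8 -85.4  25. ]
fan [428.2 143.8  21.7]
sa [437.5  -9.1  37.2]
sb [ 425.9 -148.    34.6]
tray [ 495.3 -296.7    2.3]
tray2 [ 496.5 -385.     3.5]
```

View pics/cA.png

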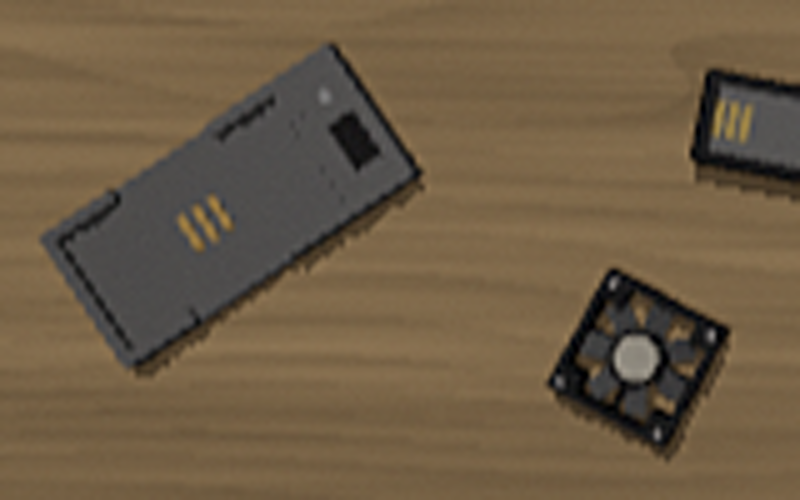

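View pics/cB.png

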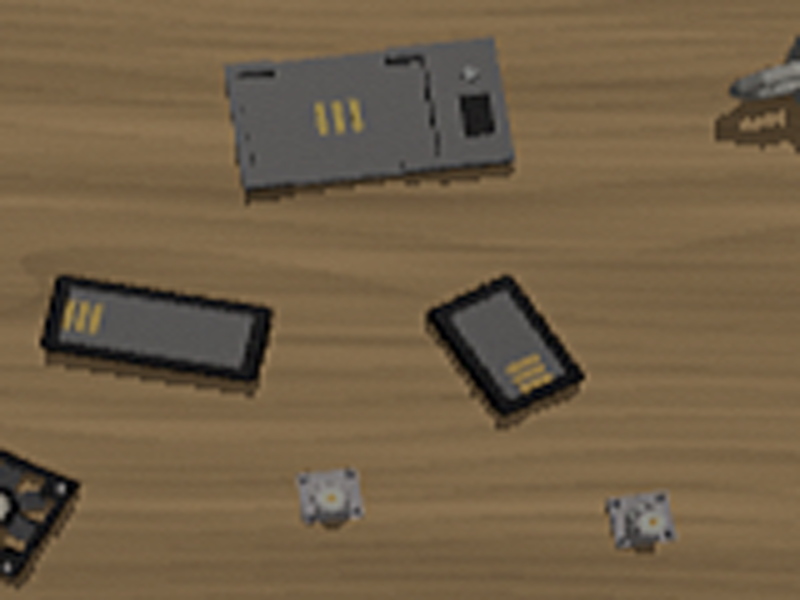

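View pics/cC.png

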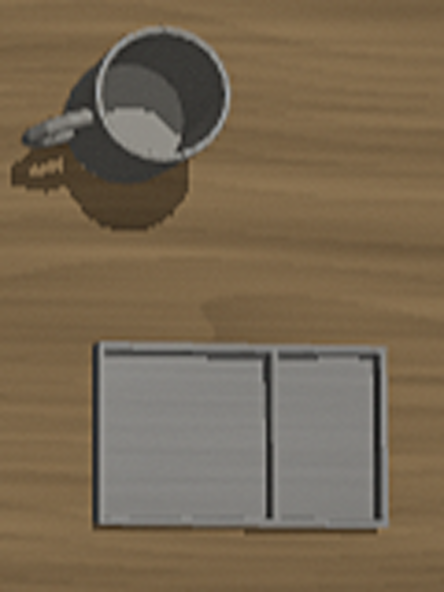

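```bash
cat > fit.py <<'E'
from h import *
c=dict(np.load("top0.npz"))
def m(off,fx,fy,pts): 
    p=np.array(pts,float); return (p[:,0]+.5)/fx-.5+off[0],(p[:,1]+.5)/fy-.5+off[1]
A=((80,190),5,5);B=((210,135),5,4);C=((350,120),3.7,3.7)
D=dict(cl=(A,20,[(333,44),(420,175),(135,365),(42,238)]),fan=(A,25,[(613,268),(729,330),(667,447),(549,383)]),
cs=(B,20,[(226,66),(493,39),(513,162),(246,188)]),pl=(B,26,[(63,277),(272,312),(255,382),(43,348)]),
ps=(B,26,[(426,315),(508,275),(583,375),(503,415)]),sa=(B,4,[(298,475),(355,470),(363,517),(305,522)]),sb=(B,4,[(606,498),(667,492),(675,540),(617,548)]),
tray=(C,16,[(97,342),(387,347),(387,527),(96,527)]))
for n,(g,z,p) in D.items():
    w=world(c,*m(*g,p),z=z)[:,:2]
    # edges order 0-1,1-2,2-3,3-0
    e=np.roll(w,-1,0)-w; L=np.linalg.norm(e,axis=1)
    a=e[0]-e[2]; b=e[1]-e[3]
    print(n,"ctr",w.mean(0).round(1),"edges",L.round(0),"dir01",np.arctan2(a[1],a[0]).round(3),"dir12",np.arctan2(b[1],b[0]).round(3))
print(world(c,*m(*B,[(332,498),(650,522)]),z=36))
E
python3 fit.py
```

```text
cl ctr [496.3 330.4] edges [ 72. 153.  72. 156.] dir01 -2.506 dir12 2.182
fan ctr [430.6 144.5] edges [59. 59. 60. 59.] dir01 -2.048 dir12 2.664
cs ctr [656.5 -23.8] edges [124.  72. 123.  71.] dir01 -1.43 dir12 -3.0
pl ctr [530.5  70.6] edges [97. 40. 98. 41.] dir01 -1.759 dir12 2.954
ps ctr [524.2 -86.6] edges [44. 66. 43. 66.] dir01 -1.006 dir12 -2.585
sa ctr [437.1  -9. ] edges [26. 27. 27. 27.] dir01 -1.45 dir12 -3.0
sb ctr [ 425.5 -152.3] edges [28. 28. 27. 29.] dir01 -1.413 dir12 -2.982
tray ctr [ 490.3 -327.4] edges [181. 111. 180. 114.] dir01 -1.566 dir12 3.131
[[ 437.2174218    -9.15796756   36.        ]
 [ 425.75417459 -151.39575601   36.        ]]
```

Run:
```python
from h import *
W=np.load("W.npy"); z=W[...,2]
m=(z>30)&(W[...,0]>300)&(W[...,0]<800)
for y0,y1,n in((150,500,"hand"),(-420,-150,"mug")):
    q=W[m&(W[...,1]>y0)&(W[...,1]<y1)&(W[...,0]>560)]
    print(n,len(q),q.min(0).round(),q.max(0).round(),np.percentile(q,50,axis=0).round())
s,c=snap("wrist","pics/w0.png"); print(c["T_tool_cam"].round(3)); M=R.from_rotvec(s["eef_rot"]).as_matrix(); print(M.round(3)); print("jaw yaw",np.arctan2(M[1,2],M[0,2]))
```

```text
hand 765 [666. 248.  30.] [721. 312. 185.] [689. 272. 124.]
mug 861 [ 647. -297.   30.] [ 725. -185.   96.] [ 684. -256.   73.]
[[ 0.00000e+00 -9.46000e-01 -3.23000e-01 -8.29640e+01]
 [ 0.00000e+00  3.23000e-01 -9.46000e-01 -1.43724e+02]
 [ 1.00000e+00  0.00000e+00  0.00000e+00 -6.90000e-02]
 [ 0.00000e+00  0.00000e+00  0.00000e+00  1.00000e+00]]
[[ 0.975 -0.     0.221]
 [-0.221 -0.001  0.975]
 [-0.    -1.    -0.001]]
jaw yaw 1.3480224279906123
```

View pics/w0.png

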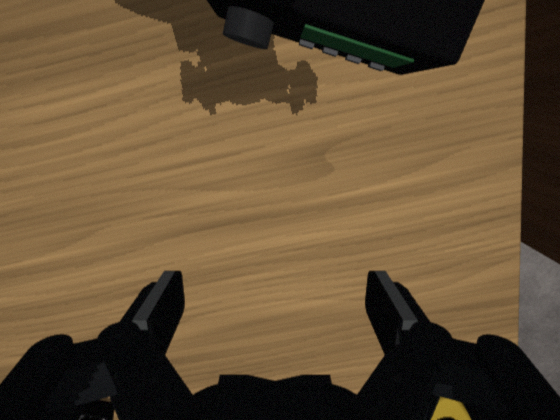

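Handheld is at about (689,275) and the mug at about (684,-250), both well clear of the paths. Moving to above pack_long.

{"fn": "arm_command", "kwargs": {
  "plan": [
    {"hand": 85,"travel": [26,-27.5,-5],"twist": -0.096},
    {"hand": 85,"travel": [26,-27.5,-5],"twist": -0.096},
    {"hand": 85,"travel": [26,-27.5,-5],"twist": -0.096},
    {"hand": 85,"travel": [26,-27.5,-5],"twist": -0.096},
    {"hand": 85,"travel": [26,-27.5,-5],"twist": -0.096},
    {"hand": 85,"travel": [26,-27.5,-5],"twist": -0.096},
    {"hand": 85,"travel": [26,-27.5,-5],"twist": -0.096},
    {"hand": 85,"travel": [26,-27.5,-5],"twist": -0.096}
  ],
  "grip_force": 40
}}

```text
t: 0.95
ee_pos: [324.7, 290.7, 191.1]
eef_rot: [-1.428, 0.775, -0.775]
contact_force: [0.2, 0.8, -0.6]
width: 0.993
```

{"fn": "arm_command", "kwargs": {
  "plan": [
    {"hand": 85,"travel": [26,-27.5,-5],"twist": -0.096},
    {"hand": 85,"travel": [26,-27.5,-5],"twist": -0.096},
    {"hand": 85,"travel": [26,-27.5,-5],"twist": -0.096},
    {"hand": 85,"travel": [26,-27.5,-5],"twist": -0.096},
    {"hand": 85,"travel": [26,-27.5,-5],"twist": -0.096},
    {"hand": 85,"travel": [26,-27.5,-5],"twist": -0.096},
    {"hand": 85,"travel": [26,-27.5,-5],"twist": -0.096},
    {"hand": 85,"travel": [0,0,0],"twist": 0}
  ]
}}

```text
t: 1.75
ee_pos: [508.5, 96.5, 155.4]
eef_rot: [-1.161, 1.281, -1.283]
contact_force: [-0.5, 1.1, 0.1]
width: 0.992
```

```bash
cat >> h.py <<'E'
def st():
    s=r.get_state(); M=R.from_rotvec(s["eef_rot"]).as_matrix()
    print("t %.2f"%s["t"],"tcp",s["ee_pos"].round(1),"jaw %.3f"%np.arctan2(M[1,2],M[0,2]),"tilt",np.arccos(-M[2,1]).round(3),"q",s["joint_positions"].round(2),"F",s["contact_force"].round(1),"w %.3f"%s["width"])
    return s
E
python3 - <<'E'
from h import *
st()
s,c=snap("wrist","pics/w1.png"); np.savez("w1.npz",**c,ee=s["ee_pos"],rot=s["eef_rot"])
E
```

```text
t 1.75 tcp [508.5  96.5 155.4] jaw -0.099 tilt 0.001 q [ 0.05  0.33 -0.3   0.93 -0.    1.72] F [-0.5  1.1  0.1] w 0.992
```

View pics/w1.png

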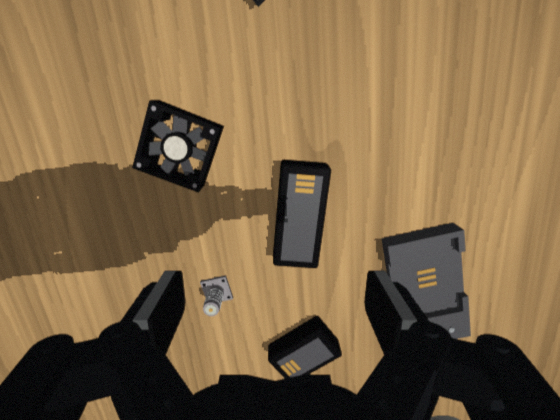

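```bash
cat >> h.py <<'E'
def wristW(c,ee,rot):
    M=R.from_rotvec(rot).as_matrix(); T=c["T_tool_cam"]
    o=ee+M@T[:3,3]; A=M@T[:3,:3]; v,u=np.mgrid[0:420,0:560]
    return world(c,u.ravel(),v.ravel(),origin=o,rot=A).reshape(420,560,3)
def rect(W,ctr,rad,z0,z1):
    q=W[(np.hypot(W[...,0]-ctr[0],W[...,1]-ctr[1])<rad)&(W[...,2]>z0)&(W[...,2]<z1)]
    (cx,cy),(a,b),t=cv2.minAreaRect(q[:,:2].astype(np.float32)); t=np.radians(t)
    if a<b: a,b,t=b,a,t+np.pi/2
    print("ctr",round(cx,1),round(cy,1),"size",round(a,1),round(b,1),"long-axis yaw",round((t+np.pi/2)%np.pi-np.pi/2,3),"z",np.median(q[:,2]).round(1),len(q))
E
python3 - <<'E'
from h import *
c=dict(np.load("w1.npz")); W=wristW(c,c["ee"],c["rot"])
print(W[330,250],W[220,300])
rect(W,(530,71),70,21,32)
rect(W,(430,144),50,20,32)
rect(W,(524,-86),50,21,32)
T=np.load("W.npy")
for n,p,rd,z0,z1 in(("pl",(530,71),70,20,32),("ps",(524,-86),50,20,32),("fan",(430,144),50,18,32),("cl",(496,330),100,9,26),("cs",(656,-24),85,9,26),("tray",(490,-327),130,10,22)): print(n);rect(T,p,rd,z0,z1)
E
```

```text
[ 4.65050779e+02 -6.58515532e+01  9.43512152e-02] [530.01512183  73.23327993  28.50762393]
ctr 530.8 74.0 size 99.6 44.3 long-axis yaw 1.395 z 27.2 4918
ctr 429.1 148.3 size 60.6 60.5 long-axis yaw 1.095 z 25.4 2866
ctr 523.1 -84.8 size 70.2 44.8 long-axis yaw 0.541 z 27.2 2186
pl
ctr 530.5 71.9 size 100.0 44.1 long-axis yaw 1.392 z 26.1 846
ps
ctr 523.3 -87.4 size 69.8 43.9 long-axis yaw 0.544 z 26.0 595
fan
ctr 429.0 146.5 size 60.4 60.3 long-axis yaw -0.475 z 24.0 399
cl
ctr 495.1 333.6 size 157.5 73.0 long-axis yaw -0.957 z 13.7 2162
cs
ctr 656.4 -23.6 size 126.1 72.7 long-axis yaw -1.425 z 14.0 1657
tray
ctr 489.9 -328.0 size 181.6 112.1 long-axis yaw 1.564 z 15.3 622
```

Depth fits from both cameras agree to about 2 mm. Descending on pack_long.

{"fn": "arm_command", "kwargs": {
  "plan": [
    {"hand": 85,"travel": [11,-12,-30],"twist": -0.04},
    {"hand": 85,"travel": [11,-12,-30],"twist": -0.04},
    {"hand": 85,"travel": [0,0,-40],"twist": 0},
    {"hand": 85,"travel": [0,0,-32],"twist": 0},
    {"hand": 85,"travel": [0,0,-20],"twist": 0},
    {"hand": 85,"travel": [0,0,0],"twist": 0}
  ]
}}

```text
t: 2.4
ee_pos: [525.0, 76.2, 2.0]
eef_rot: [-1.128, 1.338, -1.331]
contact_force: [-1.2, -0.0, 0.0]
width: 0.997
```

{"fn": "arm_command", "kwargs": {
  "plan": [
    {"hand": 40,"travel": [0,0,0],"twist": 0},
    {"hand": 40,"travel": [0,0,0],"twist": 0},
    {"hand": 40,"travel": [0,0,0],"twist": 0},
    {"hand": 40,"travel": [0,0,0],"twist": 0},
    {"hand": 40,"travel": [0,0,0],"twist": 0},
    {"hand": 40,"travel": [0,0,0],"twist": 0}
  ]
}}

```text
t: 3.0
ee_pos: [529.2, 75.7, 5.9]
eef_rot: [-1.121, 1.333, -1.335]
contact_force: [-0.3, 0.2, 7.0]
width: 0.506
```

Run:
```python
from h import *
st()
snap("wrist","pics/w2.png")
```

```text
t 3.00 tcp [529.2  75.7   5.9] jaw -0.172 tilt 0.003 q [ 0.01  0.54 -0.43  0.59  0.    1.75] F [-0.3  0.2  7. ] w 0.506
```

View pics/w2.png

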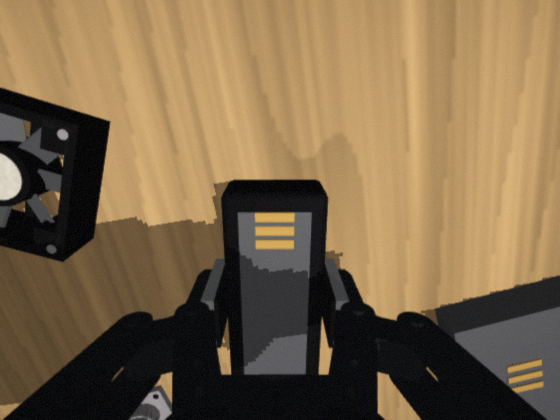

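pack_long is gripped at about 43 mm; the fingertips touch the bench lightly, so they reach about 5 mm past the TCP when closed this far. Lifting and carrying it to the long bay.

{"fn": "arm_command", "kwargs": {
  "plan": [
    {"hand": 40,"travel": [0,0,15],"twist": 0},
    {"hand": 40,"travel": [0,0,30],"twist": 0},
    {"hand": 40,"travel": [-5,20,30],"twist": 0.05},
    {"hand": 40,"travel": [-5,35,10],"twist": 0.1},
    {"hand": 40,"travel": [-5,35,0],"twist": 0.1},
    {"hand": 40,"travel": [-5,35,0],"twist": 0.1},
    {"hand": 40,"travel": [-5,35,0],"twist": 0.1},
    {"hand": 40,"travel": [-5,35,0],"twist": 0.1}
  ]
}}

```text
t: 3.85
ee_pos: [497.8, 272.0, 90.2]
eef_rot: [-1.365, 0.923, -0.924]
contact_force: [0.2, -0.0, -2.4]
width: 0.504
```

{"fn": "arm_command", "kwargs": {
  "plan": [
    {"hand": 40,"travel": [-5,35,0],"twist": 0.1},
    {"hand": 40,"travel": [-4,25,0],"twist": 0.1},
    {"hand": 40,"travel": [-4,16,0],"twist": 0.036},
    {"hand": 40,"travel": [0,0,0],"twist": 0},
    {"hand": 40,"travel": [0,0,0],"twist": 0}
  ]
}}

```text
t: 4.35
ee_pos: [484.9, 346.1, 89.4]
eef_rot: [-1.439, 0.747, -0.748]
contact_force: [0.7, 0.5, -2.3]
width: 0.507
```

Run:
```python
from h import *
s=st()
_,c=snap("wrist","pics/w3.png")
W=wristW(c,s["ee_pos"],s["eef_rot"])
rect(W,(487,344),75,88-5.9+15,88-5.9+40)
rect(W,(495,333),100,9,26)
```

```text
t 4.35 tcp [484.9 346.1  89.4] jaw 0.613 tilt 0.001 q [ 0.5   0.53 -0.17  0.87 -0.    1.46] F [ 0.7  0.5 -2.3] w 0.507
ctr 485.3 345.8 size 97.4 70.6 long-axis yaw -0.963 z 110.9 20577
ctr 495.1 335.5 size 155.9 72.2 long-axis yaw -0.956 z 13.6 5445
```

View pics/w3.png

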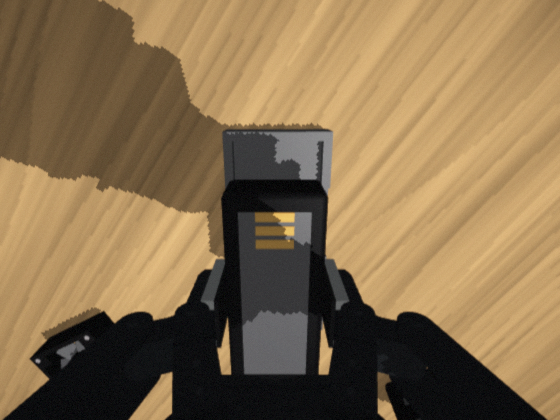

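The pack lines up with the bay (pack end at row 185, charger edge at row 130, sides parallel). Lowering it.

{"fn": "arm_command", "kwargs": {
  "plan": [
    {"hand": 40,"travel": [0,0,-30],"twist": 0},
    {"hand": 40,"travel": [0,0,-20],"twist": 0},
    {"hand": 40,"travel": [0,0,-12],"twist": 0},
    {"hand": 40,"travel": [0,0,-6],"twist": 0},
    {"hand": 40,"travel": [0,0,-2],"twist": 0},
    {"hand": 40,"travel": [0,0,0],"twist": 0},
    {"hand": 40,"travel": [0,0,0],"twist": 0}
  ]
}}

```text
t: 5.1
ee_pos: [485.6, 346.8, 20.2]
eef_rot: [-1.438, 0.746, -0.747]
contact_force: [-0.0, -0.1, -2.2]
width: 0.504
```

{"fn": "arm_command", "kwargs": {
  "plan": [
    {"hand": 40,"travel": [0,0,-1.5],"twist": 0},
    {"hand": 40,"travel": [0,0,-1],"twist": 0},
    {"hand": 40,"travel": [0,0,0],"twist": 0}
  ]
}}

```text
t: 5.4
ee_pos: [485.5, 346.8, 17.9]
eef_rot: [-1.438, 0.745, -0.747]
contact_force: [-2.2, -1.2, 7.3]
width: 0.502
```

Contact with the bay floor. Releasing, then rising towards pack_short.

{"fn": "arm_command", "kwargs": {
  "plan": [
    {"hand": 70,"travel": [0,0,0],"twist": 0},
    {"hand": 80,"travel": [0,0,0],"twist": 0},
    {"hand": 85,"travel": [0,0,0],"twist": 0},
    {"hand": 85,"travel": [0,0,10],"twist": 0},
    {"hand": 85,"travel": [0,0,30],"twist": 0},
    {"hand": 85,"travel": [0,0,40],"twist": 0},
    {"hand": 85,"travel": [0,0,40],"twist": 0},
    {"hand": 85,"travel": [0,0,0],"twist": 0}
  ]
}}

```text
t: 6.2
ee_pos: [488.1, 348.3, 143.1]
eef_rot: [-1.431, 0.741, -0.75]
contact_force: [0.3, 0.4, -0.1]
width: 0.994
```

Run:
```python
from h import *
s=st()
_,c=snap("wrist","pics/w4.png")
W=wristW(c,s["ee_pos"],s["eef_rot"])
rect(W,(487,344),75,32,50)
rect(W,(495,333),100,9,26)
```

```text
t 6.20 tcp [488.1 348.3 143.1] jaw 0.614 tilt 0.009 q [ 0.5   0.48 -0.1   0.98  0.    1.45] F [ 0.3  0.4 -0.1] w 0.994
ctr 486.7 345.3 size 99.7 44.0 long-axis yaw -0.957 z 39.3 6124
ctr 495.4 334.9 size 157.0 72.2 long-axis yaw -0.956 z 20.2 7387
```

View pics/w4.png

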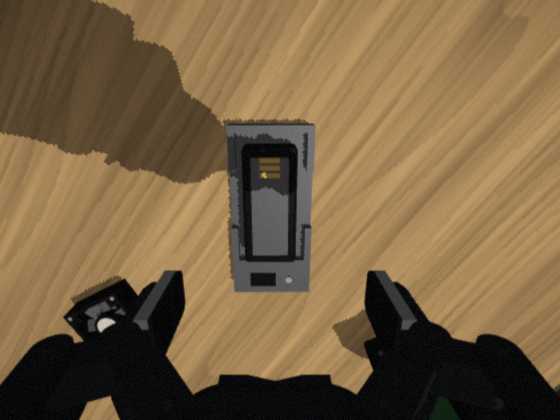

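pack_long sits in the bay about 1 mm off centre. Next the fan at (429,147).

{"fn": "arm_command", "kwargs": {
  "plan": [
    {"hand": 85,"travel": [-8,-28,0],"twist": 0.07},
    {"hand": 85,"travel": [-8,-29,0],"twist": 0.07},
    {"hand": 85,"travel": [-9,-29,0],"twist": 0.07},
    {"hand": 85,"travel": [-9,-29,0],"twist": 0.07},
    {"hand": 85,"travel": [-9,-29,0],"twist": 0.07},
    {"hand": 85,"travel": [-8,-29,0],"twist": 0.07},
    {"hand": 85,"travel": [-8,-28,-10],"twist": 0.061},
    {"hand": 85,"travel": [0,0,-20],"twist": 0}
  ]
}}

```text
t: 7.05
ee_pos: [425.1, 143.2, 106.8]
eef_rot: [-1.539, 0.373, -0.374]
contact_force: [0.9, -0.5, -0.6]
width: 0.992
```

{"fn": "arm_command", "kwargs": {
  "plan": [
    {"hand": 85,"travel": [0,0,-30],"twist": 0},
    {"hand": 85,"travel": [0,0,0],"twist": 0}
  ]
}}

```text
t: 7.25
ee_pos: [422.9, 144.7, 73.9]
eef_rot: [-1.541, 0.378, -0.369]
contact_force: [-0.3, -0.3, -0.9]
width: 0.997
```

Run:
```python
from h import *
s=st()
_,c=snap("wrist","pics/w5.png")
W=wristW(c,s["ee_pos"],s["eef_rot"])
rect(W,(429,147),42,15,32)
```

```text
t 7.25 tcp [422.9 144.7  73.9] jaw 1.094 tilt 0.006 q [ 0.17  0.31 -0.59  0.68 -0.    0.64] F [-0.3 -0.3 -0.9] w 0.997
ctr 428.9 148.2 size 61.2 60.2 long-axis yaw -0.475 z 24.8 6222
```

View pics/w5.png

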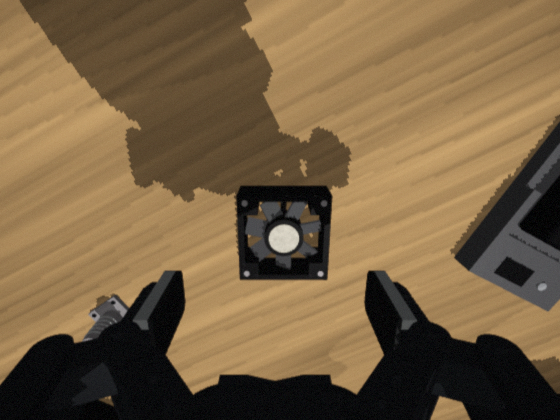

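The fan is square to the jaws, at (284,238), a few mm ahead. Descending.

{"fn": "arm_command", "kwargs": {
  "plan": [
    {"hand": 85,"travel": [6,3,-20],"twist": 0},
    {"hand": 85,"travel": [0,0,-25],"twist": 0},
    {"hand": 85,"travel": [0,0,-16],"twist": 0},
    {"hand": 85,"travel": [0,0,0],"twist": 0},
    {"hand": 85,"travel": [0,0,0],"twist": 0}
  ]
}}

```text
t: 7.8
ee_pos: [432.4, 148.8, 16.7]
eef_rot: [-1.538, 0.372, -0.373]
contact_force: [-0.3, -0.9, 0.3]
width: 0.993
```

{"fn": "arm_command", "kwargs": {
  "plan": [
    {"hand": 55,"travel": [0,0,0],"twist": 0},
    {"hand": 55,"travel": [0,0,0],"twist": 0},
    {"hand": 55,"travel": [0,0,0],"twist": 0},
    {"hand": 55,"travel": [0,0,0],"twist": 0},
    {"hand": 55,"travel": [0,0,0],"twist": 0}
  ],
  "grip_force": 30
}}

```text
t: 8.3
ee_pos: [432.8, 148.7, 17.1]
eef_rot: [-1.538, 0.372, -0.374]
contact_force: [-3.0, 1.0, 11.0]
width: 0.685
```

Run:
```python
from h import *
s=st()
```

```text
t 8.30 tcp [432.8 148.7  17.1] jaw 1.095 tilt 0.002 q [ 0.17  0.42 -0.63  0.52  0.    0.65] F [-3.  1. 11.] w 0.685
```

{"fn": "arm_command", "kwargs": {
  "plan": [
    {"hand": 55,"travel": [0,0,15],"twist": 0},
    {"hand": 55,"travel": [0,0,35],"twist": 0},
    {"hand": 55,"travel": [2,-15,30],"twist": 0.0},
    {"hand": 55,"travel": [4,-30,0],"twist": 0.04},
    {"hand": 55,"travel": [6,-40,0],"twist": 0.05},
    {"hand": 55,"travel": [6,-40,0],"twist": 0.05},
    {"hand": 55,"travel": [6,-40,0],"twist": 0.05},
    {"hand": 55,"travel": [6,-40,0],"twist": 0.05}
  ]
}}

```text
t: 9.1
ee_pos: [462.3, -58.2, 96.6]
eef_rot: [-1.563, 0.182, -0.184]
contact_force: [1.0, 1.1, 0.4]
width: 0.688
```

{"fn": "arm_command", "kwargs": {
  "plan": [
    {"hand": 55,"travel": [6,-40,0],"twist": 0.05},
    {"hand": 55,"travel": [6,-40,0],"twist": 0.05},
    {"hand": 55,"travel": [6,-40,0],"twist": 0.05},
    {"hand": 55,"travel": [6,-40,0],"twist": 0.05},
    {"hand": 55,"travel": [6,-40,0],"twist": 0.036},
    {"hand": 55,"travel": [0,-35,0],"twist": 0},
    {"hand": 55,"travel": [0,0,0],"twist": 0},
    {"hand": 55,"travel": [0,0,0],"twist": 0}
  ]
}}

```text
t: 9.9
ee_pos: [491.7, -291.9, 96.0]
eef_rot: [-1.57, 0.001, -0.001]
contact_force: [0.3, 0.1, -1.5]
width: 0.685
```

Run:
```python
from h import *
s=st()
_,c=snap("wrist","pics/w6.png")
W=wristW(c,s["ee_pos"],s["eef_rot"])
rect(W,(490,-328),130,11,22)
```

```text
t 9.90 tcp [ 491.7 -291.9   96. ] jaw 1.569 tilt 0.0 q [-0.66  0.49 -0.23  0.85  0.   -0.66] F [ 0.3  0.1 -1.5] w 0.685
ctr 489.8 -326.6 size 180.8 113.0 long-axis yaw -1.571 z 16.8 5503
```

View pics/w6.png

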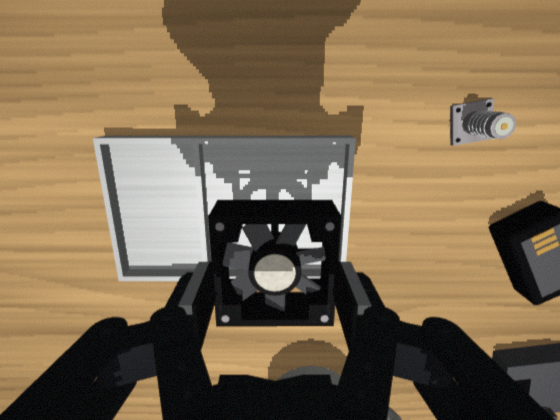

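Fan is over the larger compartment, at (275,268), square with the tray. Lowering.

{"fn": "arm_command", "kwargs": {
  "plan": [
    {"hand": 55,"travel": [0,-1,-25],"twist": 0},
    {"hand": 55,"travel": [0,0,-25],"twist": 0},
    {"hand": 55,"travel": [0,0,-14],"twist": 0},
    {"hand": 55,"travel": [0,0,-6],"twist": 0},
    {"hand": 55,"travel": [0,0,-2.5],"twist": 0},
    {"hand": 55,"travel": [0,0,0],"twist": 0},
    {"hand": 55,"travel": [0,0,0],"twist": 0}
  ]
}}

```text
t: 10.65
ee_pos: [492.6, -292.6, 24.2]
eef_rot: [-1.572, -0.001, -0.0]
contact_force: [0.1, -0.3, -0.9]
width: 0.689
```

{"fn": "arm_command", "kwargs": {
  "plan": [
    {"hand": 55,"travel": [0,0,-1.5],"twist": 0},
    {"hand": 55,"travel": [0,0,-1.5],"twist": 0},
    {"hand": 55,"travel": [0,0,0],"twist": 0}
  ]
}}

```text
t: 10.95
ee_pos: [492.4, -292.8, 21.2]
eef_rot: [-1.571, -0.001, -0.001]
contact_force: [-1.0, 1.2, 7.0]
width: 0.681
```

{"fn": "arm_command", "kwargs": {
  "plan": [
    {"hand": 70,"travel": [0,0,0],"twist": 0},
    {"hand": 70,"travel": [0,0,0],"twist": 0},
    {"hand": 70,"travel": [0,0,4],"twist": 0},
    {"hand": 70,"travel": [0,0,15],"twist": 0},
    {"hand": 75,"travel": [0,0,35],"twist": 0},
    {"hand": 85,"travel": [0,0,35],"twist": 0},
    {"hand": 85,"travel": [0,0,20],"twist": 0},
    {"hand": 85,"travel": [0,0,0],"twist": 0}
  ]
}}

```text
t: 11.75
ee_pos: [493.7, -293.8, 132.6]
eef_rot: [-1.574, -0.004, -0.003]
contact_force: [-0.2, 0.1, -0.1]
width: 0.996
```

Run:
```python
from h import *
s=st()
_,c=snap("wrist","pics/w7.png")
W=wristW(c,s["ee_pos"],s["eef_rot"])
rect(W,(490,-328),130,11,22)
rect(W,(490,-294),45,24,35)
rect(W,(425,-152),40,25,45)
rect(W,(425,-152),28,2,8)
```

```text
t 11.75 tcp [ 493.7 -293.8  132.6] jaw 1.571 tilt 0.006 q [-0.66  0.45 -0.19  0.93 -0.   -0.66] F [-0.2  0.1 -0.1] w 0.996
ctr 489.6 -326.9 size 181.1 112.5 long-axis yaw 1.57 z 16.9 6428
ctr 489.0 -292.9 size 60.5 60.1 long-axis yaw 0.001 z 29.5 2921
ctr 424.4 -151.6 size 16.4 16.0 long-axis yaw -0.017 z 36.6 600
ctr 426.0 -151.3 size 54.2 52.3 long-axis yaw -1.268 z 4.8 934
```

View pics/w7.png

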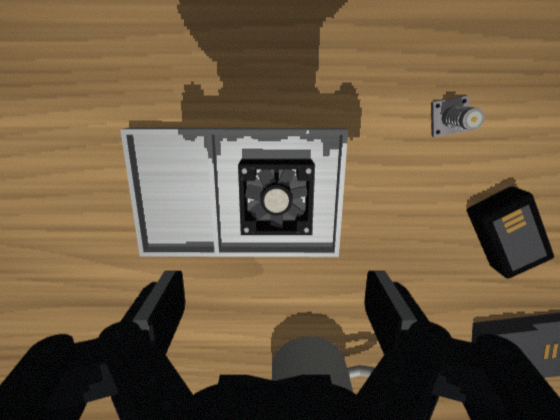

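Fan is placed within 1 mm of the compartment centre. Next socket_b at (425,-152).

{"fn": "arm_command", "kwargs": {
  "plan": [
    {"hand": 85,"travel": [-17,35,0],"twist": 0},
    {"hand": 85,"travel": [-17,35,0],"twist": 0},
    {"hand": 85,"travel": [-17,36,-10],"twist": 0},
    {"hand": 60,"travel": [-18,36,-20],"twist": 0},
    {"hand": 50,"travel": [0,0,-25],"twist": 0},
    {"hand": 50,"travel": [0,0,0],"twist": 0},
    {"hand": 50,"travel": [0,0,0],"twist": 0}
  ]
}}

```text
t: 12.5
ee_pos: [422.8, -150.6, 74.1]
eef_rot: [-1.57, 0.001, 0.001]
contact_force: [-0.5, -0.4, 0.2]
width: 0.586
```

Run:
```python
from h import *
s=st()
_,c=snap("wrist","pics/w8.png")
W=wristW(c,s["ee_pos"],s["eef_rot"])
rect(W,(425,-152),40,25,45)
```

```text
t 12.50 tcp [ 422.8 -150.6   74.1] jaw 1.571 tilt 0.001 q [-0.51  0.31 -0.59  0.67 -0.   -0.51] F [-0.5 -0.4  0.2] w 0.586
ctr 423.8 -151.2 size 16.3 15.9 long-axis yaw -0.582 z 37.0 653
```

View pics/w8.png

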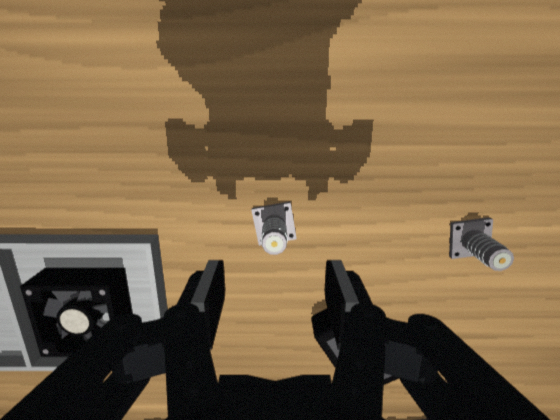

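{"fn": "arm_command", "kwargs": {
  "plan": [
    {"hand": 50,"travel": [1.5,-0.8,-20],"twist": 0},
    {"hand": 50,"travel": [0,0,-22],"twist": 0},
    {"hand": 50,"travel": [0,0,-14],"twist": 0},
    {"hand": 50,"travel": [0,0,0],"twist": 0},
    {"hand": 50,"travel": [0,0,0],"twist": 0}
  ],
  "grip_force": 30
}}

```text
t: 13.05
ee_pos: [425.2, -152.0, 19.0]
eef_rot: [-1.571, -0.0, -0.001]
contact_force: [-0.2, -0.2, 0.2]
width: 0.584
```

{"fn": "arm_command", "kwargs": {
  "plan": [
    {"hand": 12,"travel": [0,0,0],"twist": 0},
    {"hand": 12,"travel": [0,0,0],"twist": 0},
    {"hand": 12,"travel": [0,0,0],"twist": 0},
    {"hand": 12,"travel": [0,0,0],"twist": 0},
    {"hand": 12,"travel": [0,0,0],"twist": 0},
    {"hand": 12,"travel": [0,0,0],"twist": 0}
  ]
}}

```text
t: 13.65
ee_pos: [425.1, -151.6, 19.0]
eef_rot: [-1.572, -0.001, -0.001]
contact_force: [-0.9, -0.2, 7.6]
width: 0.173
```

Run:
```python
from h import *
s=st()
_,c=snap("wrist","pics/w9.png")
_,c=snap("side","pics/s9.png")
im=cv2.imread("pics/s9.png"); cv2.imwrite("pics/s9c.png",cv2.resize(im[230:400,190:390],None,fx=3.5,fy=3.5,interpolation=cv2.INTER_CUBIC))
```

```text
t 13.65 tcp [ 425.1 -151.6   19. ] jaw 1.571 tilt 0.002 q [-0.5   0.4  -0.64  0.52 -0.   -0.5 ] F [-0.9 -0.2  7.6] w 0.173
```

View pics/w9.png

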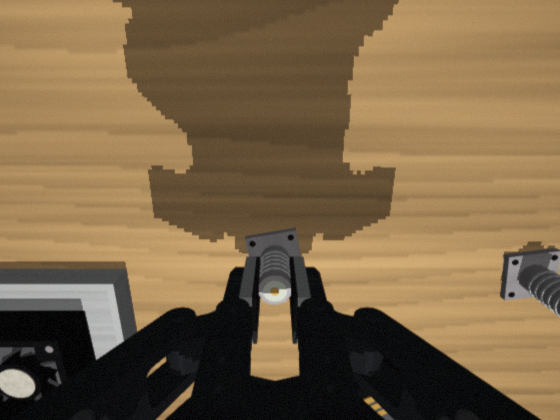

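View pics/s9c.png

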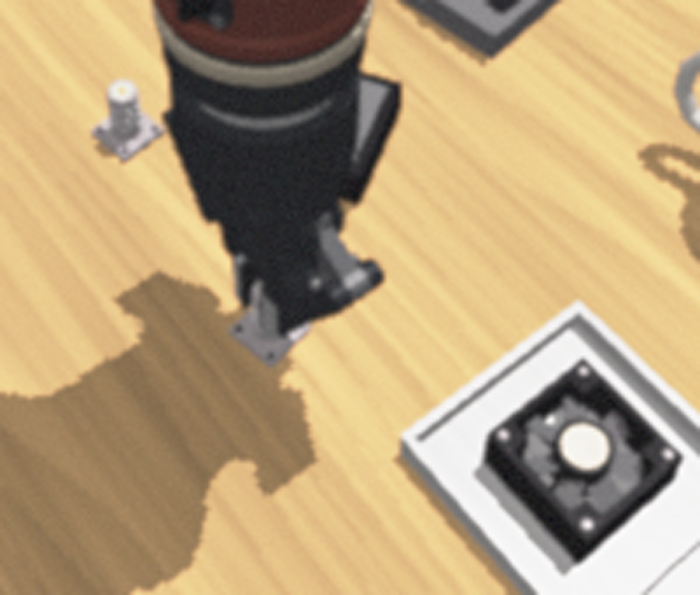

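Socket gripped upright between the pads (barrel at (275,275)). Carrying it to the small compartment.

{"fn": "arm_command", "kwargs": {
  "plan": [
    {"hand": 12,"travel": [0,0,20],"twist": 0},
    {"hand": 12,"travel": [0,0,40],"twist": 0},
    {"hand": 12,"travel": [10,-25,30],"twist": 0},
    {"hand": 12,"travel": [15,-41,0],"twist": 0},
    {"hand": 12,"travel": [15,-41,0],"twist": 0},
    {"hand": 12,"travel": [15,-41,0],"twist": 0},
    {"hand": 12,"travel": [15,-41,0],"twist": 0},
    {"hand": 12,"travel": [15,-40,0],"twist": 0}
  ]
}}

```text
t: 14.55
ee_pos: [509.8, -382.0, 108.4]
eef_rot: [-1.571, -0.0, -0.0]
contact_force: [1.3, 0.2, -0.4]
width: 0.17
```

{"fn": "arm_command", "kwargs": {
  "plan": [
    {"hand": 12,"travel": [2,0,-10],"twist": 0},
    {"hand": 12,"travel": [0,0,-25],"twist": 0},
    {"hand": 12,"travel": [0,0,-20],"twist": 0},
    {"hand": 12,"travel": [0,0,0],"twist": 0},
    {"hand": 12,"travel": [0,0,0],"twist": 0}
  ]
}}

```text
t: 15.05
ee_pos: [511.3, -379.7, 53.5]
eef_rot: [-1.57, 0.0, 0.001]
contact_force: [0.6, 0.5, 0.0]
width: 0.169
```

Run:
```python
from h import *
s=st()
_,c=snap("wrist","pics/w10.png")
W=wristW(c,s["ee_pos"],s["eef_rot"])
rect(W,(490,-328),130,11,20)
```

```text
t 15.05 tcp [ 511.3 -379.7   53.5] jaw 1.571 tilt 0.001 q [-0.75  0.64 -0.08  0.85  0.   -0.75] F [0.6 0.5 0. ] w 0.169
ctr 490.2 -326.1 size 181.4 113.1 long-axis yaw 1.57 z 16.8 12095
```

View pics/w10.png

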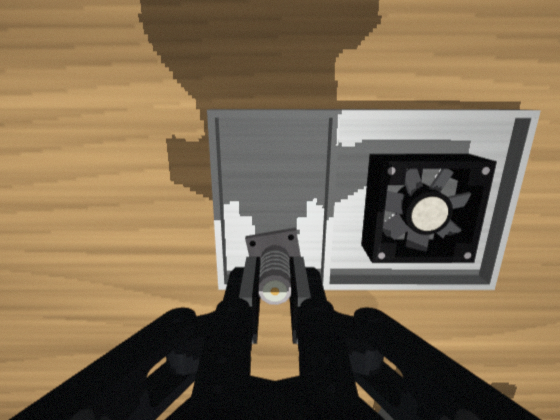

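Socket hangs in the middle of the small compartment's width. Lowering and releasing.

{"fn": "arm_command", "kwargs": {
  "plan": [
    {"hand": 12,"travel": [0,-0.5,-15],"twist": 0},
    {"hand": 12,"travel": [0,0,-10],"twist": 0},
    {"hand": 12,"travel": [0,0,-4],"twist": 0},
    {"hand": 12,"travel": [0,0,-1.5],"twist": 0},
    {"hand": 12,"travel": [0,0,0],"twist": 0},
    {"hand": 12,"travel": [0,0,0],"twist": 0}
  ]
}}

```text
t: 15.7
ee_pos: [511.8, -381.0, 23.3]
eef_rot: [-1.571, -0.001, -0.0]
contact_force: [0.2, -0.2, -0.7]
width: 0.17
```

{"fn": "arm_command", "kwargs": {
  "plan": [
    {"hand": 12,"travel": [0,0,-0.8],"twist": 0},
    {"hand": 12,"travel": [0,0,0],"twist": 0},
    {"hand": 22,"travel": [0,0,0],"twist": 0},
    {"hand": 28,"travel": [0,0,0],"twist": 0},
    {"hand": 28,"travel": [0,0,10],"twist": 0},
    {"hand": 28,"travel": [0,0,25],"twist": 0},
    {"hand": 50,"travel": [0,0,35],"twist": 0},
    {"hand": 50,"travel": [0,0,20],"twist": 0}
  ]
}}

```text
t: 16.5
ee_pos: [512.3, -381.5, 115.2]
eef_rot: [-1.573, -0.002, -0.001]
contact_force: [0.1, 0.0, -0.1]
width: 0.585
```

Run:
```python
from h import *
s=st()
_,c=snap("wrist","pics/w11.png")
W=wristW(c,s["ee_pos"],s["eef_rot"])
rect(W,(512,-381),30,30,50)
```

```text
t 16.50 tcp [ 512.3 -381.5  115.2] jaw 1.571 tilt 0.003 q [-0.75  0.58 -0.01  0.98 -0.   -0.75] F [ 0.1  0.  -0.1] w 0.585
ctr 510.4 -381.0 size 15.9 15.5 long-axis yaw -1.561 z 40.9 449
```

View pics/w11.png

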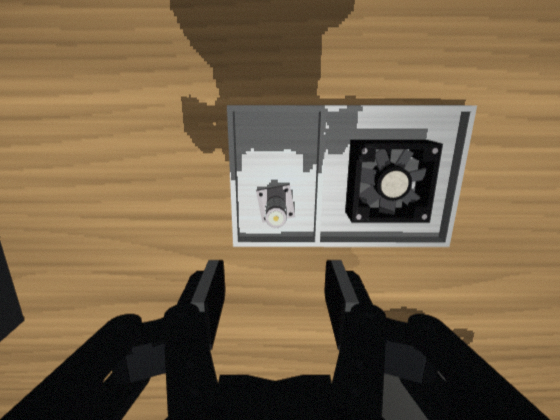

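Socket stands upright at (276,205). Now the other socket at (437,-9).

{"fn": "arm_command", "kwargs": {
  "plan": [
    {"hand": 50,"travel": [-5,30,10],"twist": 0},
    {"hand": 50,"travel": [-8,40,0],"twist": 0},
    {"hand": 50,"travel": [-8,40,0],"twist": 0},
    {"hand": 50,"travel": [-8,40,0],"twist": 0},
    {"hand": 50,"travel": [-8,40,0],"twist": 0},
    {"hand": 50,"travel": [-8,40,0],"twist": 0},
    {"hand": 50,"travel": [-8,40,0],"twist": 0},
    {"hand": 50,"travel": [-8,40,0],"twist": 0}
  ]
}}

```text
t: 17.35
ee_pos: [450.2, -69.4, 122.5]
eef_rot: [-1.571, -0.001, -0.001]
contact_force: [0.6, 0.3, -0.2]
width: 0.587
```

{"fn": "arm_command", "kwargs": {
  "plan": [
    {"hand": 50,"travel": [-8,40,-15],"twist": 0},
    {"hand": 50,"travel": [-6,22,-30],"twist": 0},
    {"hand": 50,"travel": [0,0,-5],"twist": 0},
    {"hand": 50,"travel": [0,0,0],"twist": 0},
    {"hand": 50,"travel": [0,0,0],"twist": 0}
  ]
}}

```text
t: 17.85
ee_pos: [437.6, -9.6, 72.8]
eef_rot: [-1.571, -0.001, -0.001]
contact_force: [-0.1, 0.7, 0.7]
width: 0.583
```

Run:
```python
from h import *
s=st()
_,c=snap("wrist","pics/w12.png")
W=wristW(c,s["ee_pos"],s["eef_rot"])
rect(W,(437,-9),35,25,45)
```

```text
t 17.85 tcp [437.6  -9.6  72.8] jaw 1.570 tilt 0.001 q [-0.19  0.3  -0.62  0.65 -0.   -0.19] F [-0.1  0.7  0.7] w 0.583
ctr 435.3 -7.3 size 16.0 16.0 long-axis yaw -0.701 z 36.9 655
```

{"fn": "arm_command", "kwargs": {
  "plan": [
    {"hand": 50,"travel": [-1,1.5,-20],"twist": 0},
    {"hand": 50,"travel": [0,0,-22],"twist": 0},
    {"hand": 50,"travel": [0,0,-12],"twist": 0},
    {"hand": 50,"travel": [0,0,0],"twist": 0},
    {"hand": 50,"travel": [0,0,0],"twist": 0}
  ]
}}

```text
t: 18.4
ee_pos: [436.2, -7.9, 18.7]
eef_rot: [-1.571, 0.0, -0.001]
contact_force: [0.3, -0.9, -0.5]
width: 0.584
```

{"fn": "arm_command", "kwargs": {
  "plan": [
    {"hand": 12,"travel": [0,0,0],"twist": 0},
    {"hand": 12,"travel": [0,0,0],"twist": 0},
    {"hand": 12,"travel": [0,0,0],"twist": 0},
    {"hand": 12,"travel": [0,0,0],"twist": 0},
    {"hand": 12,"travel": [0,0,0],"twist": 0},
    {"hand": 12,"travel": [0,0,0],"twist": 0}
  ]
}}

```text
t: 19.0
ee_pos: [436.2, -7.5, 18.7]
eef_rot: [-1.571, -0.001, -0.001]
contact_force: [-0.2, -0.3, 7.6]
width: 0.172
```

Run:
```python
from h import *
s=st()
_,c=snap("wrist","pics/w13.png")
```

```text
t 19.00 tcp [436.2  -7.5  18.7] jaw 1.571 tilt 0.002 q [-0.18  0.38 -0.68  0.5  -0.   -0.19] F [-0.2 -0.3  7.6] w 0.172
```

View pics/w13.png

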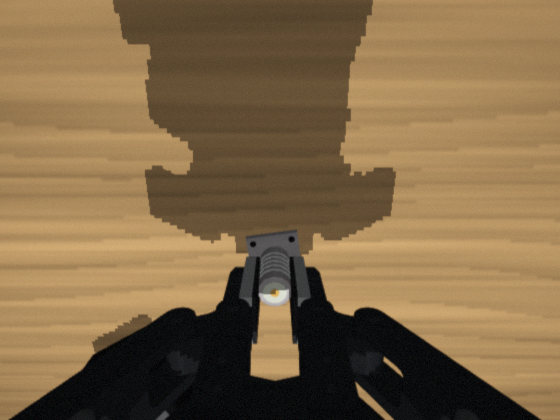

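Gripped as the first one was. Carrying it to (466,-381).

{"fn": "arm_command", "kwargs": {
  "plan": [
    {"hand": 12,"travel": [0,0,20],"twist": 0},
    {"hand": 12,"travel": [0,0,40],"twist": 0},
    {"hand": 12,"travel": [2,-20,30],"twist": 0},
    {"hand": 12,"travel": [3,-40,0],"twist": 0},
    {"hand": 12,"travel": [3,-40,0],"twist": 0},
    {"hand": 12,"travel": [3,-40,0],"twist": 0},
    {"hand": 12,"travel": [3,-40,0],"twist": 0},
    {"hand": 12,"travel": [3,-40,0],"twist": 0}
  ]
}}

```text
t: 19.85
ee_pos: [452.4, -228.9, 108.3]
eef_rot: [-1.571, -0.0, -0.0]
contact_force: [1.4, 0.0, -1.3]
width: 0.169
```

{"fn": "arm_command", "kwargs": {
  "plan": [
    {"hand": 12,"travel": [3,-40,0],"twist": 0},
    {"hand": 12,"travel": [3,-40,0],"twist": 0},
    {"hand": 12,"travel": [3,-40,0],"twist": 0},
    {"hand": 12,"travel": [4,-33,-10],"twist": 0},
    {"hand": 12,"travel": [0,0,-25],"twist": 0},
    {"hand": 12,"travel": [0,0,-20],"twist": 0},
    {"hand": 12,"travel": [0,0,0],"twist": 0},
    {"hand": 12,"travel": [0,0,0],"twist": 0}
  ]
}}

```text
t: 20.65
ee_pos: [465.4, -380.0, 53.3]
eef_rot: [-1.57, 0.0, 0.001]
contact_force: [0.5, -0.7, -0.2]
width: 0.172
```

Run:
```python
from h import *
s=st()
_,c=snap("wrist","pics/w14.png")
```

```text
t 20.65 tcp [ 465.4 -380.    53.3] jaw 1.571 tilt 0.001 q [-0.81  0.58 -0.2   0.8   0.   -0.81] F [ 0.5 -0.7 -0.2] w 0.172
```

View pics/w14.png

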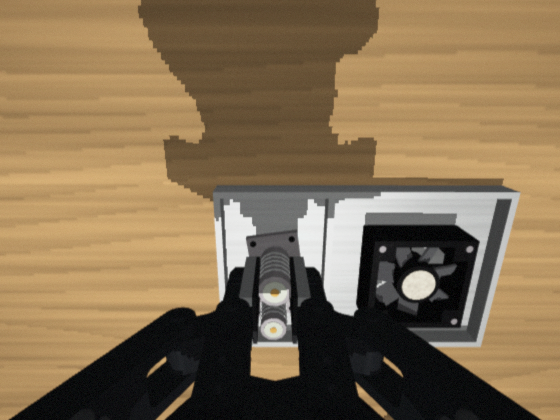

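The held socket (274,292) is clear of the standing one (272,330). Lowering and releasing.

{"fn": "arm_command", "kwargs": {
  "plan": [
    {"hand": 12,"travel": [0,-0.5,-15],"twist": 0},
    {"hand": 12,"travel": [0,0,-10],"twist": 0},
    {"hand": 12,"travel": [0,0,-4],"twist": 0},
    {"hand": 12,"travel": [0,0,-1.5],"twist": 0},
    {"hand": 12,"travel": [0,0,0],"twist": 0},
    {"hand": 12,"travel": [0,0,-0.8],"twist": 0},
    {"hand": 12,"travel": [0,0,0],"twist": 0}
  ]
}}

```text
t: 21.4
ee_pos: [465.8, -381.0, 22.8]
eef_rot: [-1.572, -0.001, -0.0]
contact_force: [-0.5, 2.3, 7.2]
width: 0.172
```

{"fn": "arm_command", "kwargs": {
  "plan": [
    {"hand": 22,"travel": [0,0,0],"twist": 0},
    {"hand": 28,"travel": [0,0,0],"twist": 0},
    {"hand": 28,"travel": [0,0,10],"twist": 0},
    {"hand": 28,"travel": [0,0,25],"twist": 0},
    {"hand": 50,"travel": [0,0,35],"twist": 0},
    {"hand": 85,"travel": [0,0,30],"twist": 0},
    {"hand": 85,"travel": [0,0,0],"twist": 0}
  ]
}}

```text
t: 22.1
ee_pos: [467.5, -382.9, 126.8]
eef_rot: [-1.576, -0.004, -0.004]
contact_force: [1.3, 0.0, 0.4]
width: 0.822
```

Run:
```python
from h import *
s=st()
_,c=snap("wrist","pics/w15.png")
W=wristW(c,s["ee_pos"],s["eef_rot"])
rect(W,(512,-381),22,32,50)
rect(W,(466,-381),22,32,50)
```

```text
t 22.10 tcp [ 467.5 -382.9  126.8] jaw 1.571 tilt 0.008 q [-0.81  0.51 -0.11  0.95 -0.   -0.81] F [1.3 0.  0.4] w 0.822
ctr 510.3 -381.0 size 15.7 15.4 long-axis yaw 1.561 z 41.0 358
ctr 464.9 -380.9 size 16.3 15.8 long-axis yaw -0.815 z 41.0 390
```

View pics/w15.png

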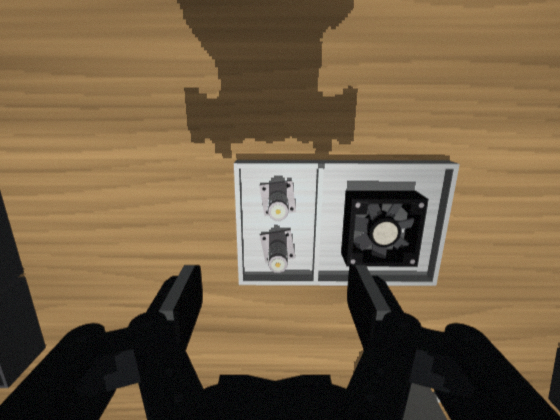

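Both sockets stand in the small compartment. Now pack_short.

{"fn": "arm_command", "kwargs": {
  "plan": [
    {"hand": 85,"travel": [7,37,0],"twist": 0.068},
    {"hand": 85,"travel": [7,37,0],"twist": 0.068},
    {"hand": 85,"travel": [7,37,0],"twist": 0.068},
    {"hand": 85,"travel": [7,37,0],"twist": 0.068},
    {"hand": 85,"travel": [7,37,0],"twist": 0.068},
    {"hand": 85,"travel": [7,37,0],"twist": 0.068},
    {"hand": 85,"travel": [7,37,0],"twist": 0.068},
    {"hand": 85,"travel": [7,37,-10],"twist": 0.067}
  ]
}}

```text
t: 22.95
ee_pos: [521.9, -83.4, 112.0]
eef_rot: [-1.529, -0.428, 0.427]
contact_force: [0.5, 0.1, -0.5]
width: 0.996
```

{"fn": "arm_command", "kwargs": {
  "plan": [
    {"hand": 85,"travel": [0,0,-25],"twist": 0},
    {"hand": 85,"travel": [0,0,-20],"twist": 0},
    {"hand": 85,"travel": [0,0,0],"twist": 0},
    {"hand": 85,"travel": [0,0,0],"twist": 0}
  ]
}}

```text
t: 23.35
ee_pos: [521.0, -84.7, 66.5]
eef_rot: [-1.528, -0.424, 0.426]
contact_force: [0.3, -0.7, 0.9]
width: 0.993
```

Run:
```python
from h import *
s=st()
_,c=snap("wrist","pics/w16.png")
W=wristW(c,s["ee_pos"],s["eef_rot"])
rect(W,(523,-86),43,18,34)
```

```text
t 23.35 tcp [521.  -84.7  66.5] jaw 2.114 tilt 0.001 q [-0.3   0.45 -0.39  0.73 -0.   -0.84] F [ 0.3 -0.7  0.9] w 0.993
ctr 522.5 -86.5 size 69.5 44.1 long-axis yaw 0.542 z 27.3 7151
```

View pics/w16.png

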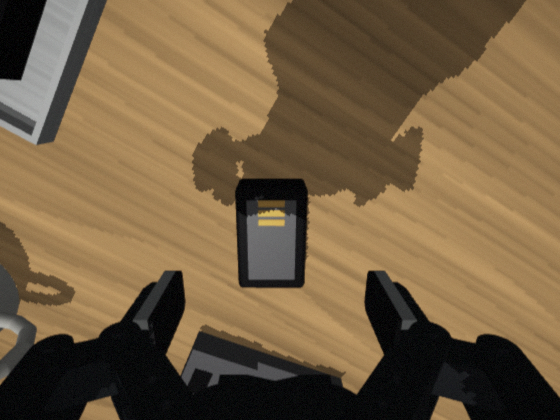

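The pack is straight between the jaws, at (272,235). Descending and gripping.

{"fn": "arm_command", "kwargs": {
  "plan": [
    {"hand": 85,"travel": [1.5,-1.5,-25],"twist": 0},
    {"hand": 85,"travel": [0,0,-22],"twist": 0},
    {"hand": 85,"travel": [0,0,-12],"twist": 0},
    {"hand": 85,"travel": [0,0,0],"twist": 0},
    {"hand": 85,"travel": [0,0,0],"twist": 0}
  ],
  "grip_force": 40
}}

```text
t: 23.9
ee_pos: [523.5, -86.6, 8.5]
eef_rot: [-1.529, -0.426, 0.425]
contact_force: [-0.3, 0.0, 0.6]
width: 0.996
```

{"fn": "arm_command", "kwargs": {
  "plan": [
    {"hand": 40,"travel": [0,0,0],"twist": 0},
    {"hand": 40,"travel": [0,0,0],"twist": 0},
    {"hand": 40,"travel": [0,0,0],"twist": 0},
    {"hand": 40,"travel": [0,0,0],"twist": 0},
    {"hand": 40,"travel": [0,0,0],"twist": 0},
    {"hand": 40,"travel": [0,0,0],"twist": 0}
  ]
}}

```text
t: 24.5
ee_pos: [523.5, -86.4, 8.5]
eef_rot: [-1.529, -0.427, 0.425]
contact_force: [-0.6, -0.2, 6.6]
width: 0.505
```

Run:
```python
from h import *
s=st()
```

```text
t 24.50 tcp [523.5 -86.4   8.5] jaw 2.114 tilt 0.001 q [-0.3   0.53 -0.44  0.6  -0.   -0.84] F [-0.6 -0.2  6.6] w 0.505
```

{"fn": "arm_command", "kwargs": {
  "plan": [
    {"hand": 40,"travel": [0,0,15],"twist": 0},
    {"hand": 40,"travel": [0,0,35],"twist": 0},
    {"hand": 40,"travel": [10,6,30],"twist": 0.1},
    {"hand": 40,"travel": [12,7,0],"twist": 0.1},
    {"hand": 40,"travel": [12,7,0],"twist": 0.1},
    {"hand": 40,"travel": [12,7,0],"twist": 0.1},
    {"hand": 40,"travel": [12,7,0],"twist": 0.1},
    {"hand": 40,"travel": [12,7,0],"twist": 0.1}
  ]
}}

```text
t: 25.3
ee_pos: [593.3, -44.9, 87.8]
eef_rot: [-1.38, -0.892, 0.892]
contact_force: [-0.5, 0.2, -0.8]
width: 0.506
```

{"fn": "arm_command", "kwargs": {
  "plan": [
    {"hand": 40,"travel": [12,7,0],"twist": 0.1},
    {"hand": 40,"travel": [12,7,0],"twist": 0.1},
    {"hand": 40,"travel": [12,7,0],"twist": 0.1},
    {"hand": 40,"travel": [12,7,0],"twist": 0.1},
    {"hand": 40,"travel": [12,7,0],"twist": 0.1},
    {"hand": 40,"travel": [11,7.5,0],"twist": 0.074},
    {"hand": 40,"travel": [0,0,0],"twist": 0},
    {"hand": 40,"travel": [0,0,0],"twist": 0}
  ]
}}

```text
t: 26.1
ee_pos: [663.5, -2.8, 87.5]
eef_rot: [-1.137, -1.314, 1.315]
contact_force: [-0.5, 0.6, -0.9]
width: 0.504
```

Run:
```python
from h import *
s=st()
_,c=snap("wrist","pics/w17.png")
W=wristW(c,s["ee_pos"],s["eef_rot"])
rect(W,(656,-23),85,9,26)
```

```text
t 26.10 tcp [663.5  -2.8  87.5] jaw -2.997 tilt 0.001 q [-0.11  0.65  0.04  0.96 -0.   -1.83] F [-0.5  0.6 -0.9] w 0.504
ctr 657.4 -28.3 size 113.3 72.3 long-axis yaw -1.426 z 20.3 11630
```

View pics/w17.png

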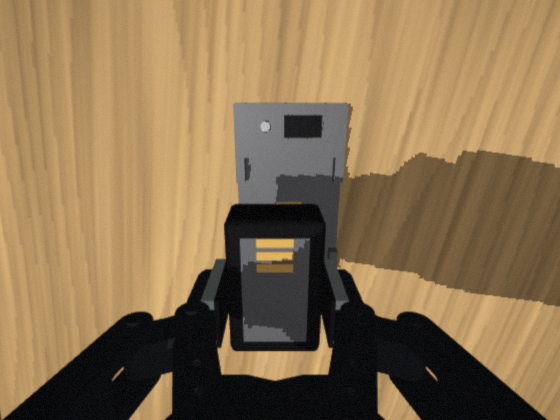

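Overshot by about (9,6) mm because I summed the rows wrong. Correcting that and lowering.

{"fn": "arm_command", "kwargs": {
  "plan": [
    {"hand": 40,"travel": [-4.3,-3.1,0],"twist": 0},
    {"hand": 40,"travel": [-4.3,-3.1,0],"twist": 0},
    {"hand": 40,"travel": [0,0,-25],"twist": 0},
    {"hand": 40,"travel": [0,0,-10],"twist": 0},
    {"hand": 40,"travel": [0,0,0],"twist": 0},
    {"hand": 40,"travel": [0,0,0],"twist": 0}
  ]
}}

```text
t: 26.75
ee_pos: [655.3, -9.1, 53.0]
eef_rot: [-1.136, -1.316, 1.316]
contact_force: [-0.1, 1.2, -0.9]
width: 0.504
```

Run:
```python
from h import *
s=st()
_,c=snap("wrist","pics/w18.png")
```

```text
t 26.75 tcp [655.3  -9.1  53. ] jaw -2.995 tilt 0.0 q [-0.13  0.67 -0.02  0.88 -0.   -1.84] F [-0.1  1.2 -0.9] w 0.504
```

View pics/w18.png

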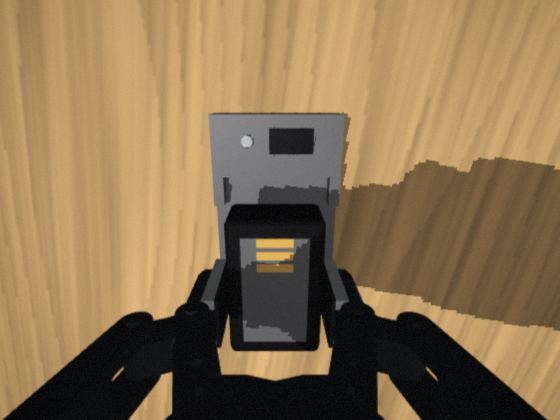

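Centred over the bay: the charger's sides at columns 212 and 347 straddle the pack at 226 to 325. Lowering.

{"fn": "arm_command", "kwargs": {
  "plan": [
    {"hand": 40,"travel": [0,0,-15],"twist": 0},
    {"hand": 40,"travel": [0,0,-10],"twist": 0},
    {"hand": 40,"travel": [0,0,-5],"twist": 0},
    {"hand": 40,"travel": [0,0,-2],"twist": 0},
    {"hand": 40,"travel": [0,0,-0.8],"twist": 0},
    {"hand": 40,"travel": [0,0,0],"twist": 0},
    {"hand": 40,"travel": [0,0,0],"twist": 0}
  ]
}}

```text
t: 27.5
ee_pos: [655.6, -9.0, 20.5]
eef_rot: [-1.137, -1.317, 1.316]
contact_force: [-1.8, 0.5, 4.0]
width: 0.506
```

On the floor (force changed from -0.9 to +4 N). Releasing and rising.

{"fn": "arm_command", "kwargs": {
  "plan": [
    {"hand": 70,"travel": [0,0,0],"twist": 0},
    {"hand": 80,"travel": [0,0,0],"twist": 0},
    {"hand": 85,"travel": [0,0,0],"twist": 0},
    {"hand": 85,"travel": [0,0,10],"twist": 0},
    {"hand": 85,"travel": [0,0,30],"twist": 0},
    {"hand": 85,"travel": [0,0,40],"twist": 0},
    {"hand": 85,"travel": [0,0,40],"twist": 0},
    {"hand": 85,"travel": [0,0,0],"twist": 0}
  ]
}}

```text
t: 28.3
ee_pos: [659.0, -9.4, 146.8]
eef_rot: [-1.145, -1.323, 1.313]
contact_force: [0.3, -0.2, -0.1]
width: 0.995
```

Run:
```python
from h import *
s=st()
_,c=snap("wrist","pics/w19.png")
W=wristW(c,s["ee_pos"],s["eef_rot"])
rect(W,(654,-9),60,32,50); rect(W,(656,-23),85,9,26)
```

```text
t 28.30 tcp [659.   -9.4 146.8] jaw -2.995 tilt 0.01 q [-0.13  0.59  0.09  1.06  0.   -1.84] F [ 0.3 -0.2 -0.1] w 0.995
ctr 655.9 -9.7 size 70.4 44.1 long-axis yaw -1.426 z 39.2 4183
ctr 656.5 -22.0 size 126.4 72.1 long-axis yaw -1.426 z 20.5 7342
```

View pics/w19.png

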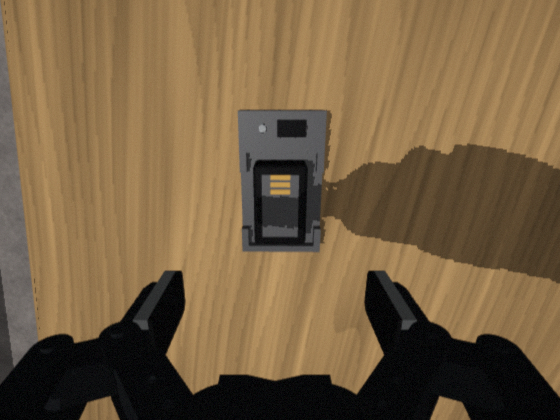

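{"fn": "arm_command", "kwargs": {
  "plan": [
    {"hand": 85,"travel": [-45,0,20],"twist": 0},
    {"hand": 85,"travel": [-45,0,0],"twist": 0},
    {"hand": 85,"travel": [-45,0,0],"twist": 0},
    {"hand": 85,"travel": [-45,0,0],"twist": 0},
    {"hand": 85,"travel": [-45,0,0],"twist": 0},
    {"hand": 85,"travel": [-45,0,0],"twist": 0},
    {"hand": 85,"travel": [-40,0,0],"twist": 0},
    {"hand": 85,"travel": [0,0,0],"twist": 0}
  ]
}}

```text
t: 29.15
ee_pos: [339.4, -8.0, 158.8]
eef_rot: [-1.132, -1.313, 1.317]
contact_force: [0.4, -0.6, -0.5]
width: 0.996
```

Run:
```python
from h import *
st()
_,c=snap("top","pics/top1.png"); snap("side","pics/side1.png"); st()
v,u=np.mgrid[0:420,0:560]; T=world(c,u.ravel(),v.ravel()).reshape(420,560,3)
for n,p,rd,z0,z1 in(("pl",(487,344),70,32,46),("cl",(496,333),100,9,26),("ps",(654,-10),50,32,46),("cs",(656,-24),85,9,26),("fan",(490,-294),45,24,36),("s1",(512,-381),20,33,46),("s2",(466,-381),20,33,46),("tray",(490,-327),130,10,22)): print(n);rect(T,p,rd,z0,z1)
W=T;m=(W[...,2]>30)&(W[...,0]>560)&(W[...,0]<800)
for y0,y1,n in((150,500,"hand"),(-420,-150,"mug")):
    q=W[m&(W[...,1]>y0)&(W[...,1]<y1)]; print(n,q.min(0).round(),q.max(0).round())
```

```text
t 29.15 tcp [339.4  -8.  158.8] jaw -2.995 tilt 0.005 q [-0.24  0.   -0.7   0.87 -0.   -1.96] F [ 0.4 -0.6 -0.5] w 0.996
t 29.25 tcp [344.8  -8.9 159.8] jaw -2.996 tilt 0.0 q [-0.24  0.01 -0.7   0.86  0.   -1.96] F [0.2 0.2 0.5] w 0.993
pl
ctr 487.4 342.6 size 99.5 44.9 long-axis yaw -0.952 z 38.1 899
cl
ctr 495.2 333.5 size 157.4 73.1 long-axis yaw -0.956 z 18.2 1295
ps
ctr 655.8 -10.7 size 70.0 44.5 long-axis yaw -1.429 z 38.1 596
cs
ctr 656.5 -23.5 size 126.1 73.0 long-axis yaw -1.43 z 18.0 1071
fan
ctr 489.4 -294.1 size 61.3 56.6 long-axis yaw -1.558 z 28.1 354
s1
ctr 511.8 -382.3 size 16.8 13.7 long-axis yaw 1.552 z 40.0 44
s2
ctr 465.9 -381.7 size 16.1 13.6 long-axis yaw 0.262 z 39.6 46
tray
ctr 489.8 -328.1 size 182.4 112.0 long-axis yaw 1.564 z 15.6 902
hand [666. 248.  30.] [721. 312. 184.]
mug [ 647. -297.   30.] [ 725. -185.   98.]
```

View pics/top1.png

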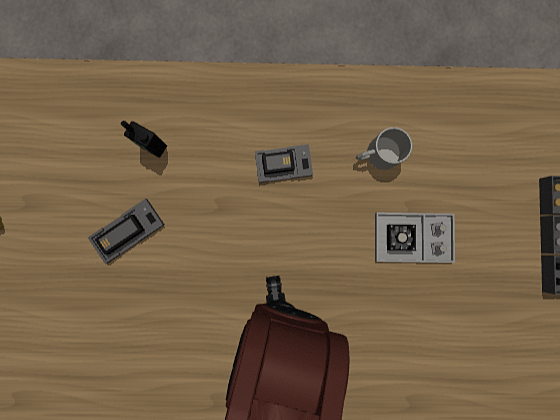

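View pics/side1.png

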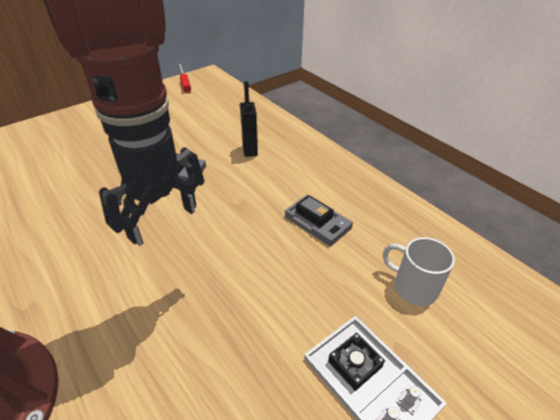

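The top view shows both packs in their bays at (124,232) and (278,163), the fan at (402,238), the sockets at (438,230) and (438,249), and the mug and handheld unmoved. Tops are at z = 38, 38, 28, 40 and 40 mm, so everything is seated. Handing in.

```bash
python3 -c "
from h import *
print(r.job_done()); st()"
```

```text
the job is handed in; nothing more can be done
None
the job is handed in; nothing more can be done
```

The bench is tidied and the job was handed in at about 29 s, with the arm clear of everything. All five items were placed on the first grasp, and the mug and the handheld were not touched.

Final top-camera checks:

| Item | Position | Seating |
|---|---|---|
| Long pack | about 2 mm from bay centre, 0.004 rad off its axis | top at z = 38 mm, flat on the bay floor |
| Short pack | about 2 mm from bay centre, 0.001 rad off its axis | top at z = 38 mm, flat on the bay floor |
| Fan | within 1 mm of the larger compartment's centre | top at about 28–29 mm, flat |
| Sockets | x about +22 and −24 mm, y on the centre line of the smaller compartment | tops at 40 mm, both upright |

- **Mug and handheld:** their measured extents match the start to the millimetre in x and y, and to 1–2 mm in height.
- **Disagreement:** the wrist and top cameras differed by 1–3 mm in places, mostly in y. That is well inside the tolerances.
- **Slip:** I first overshot the hover point above the short bay by about 9 mm in x and 6 mm in y, and corrected it before lowering.
- **Not confirmed:** handing in gave no verdict, and my last state reading was refused because the job was already closed.

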